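Roll check on the pipe offcuts

ROBOT

A 7-joint arm with a two-finger parallel gripper is mounted at the origin on the work surface. World frame = base frame: x ahead of the robot, y to its left, z up, the work surface at z = 0. Lengths are in m, angles in degrees, forces in N, time in s.
With the tool pointing down it reaches from about 0.35 to 0.9 m from the base axis. Payload 7.2 kg.
Tool frame: the origin (TCP) lies between the finger pads; the fingertips stand 22 mm ahead of it and the grasp point (between the pads) lies 3 mm ahead of it; x points along the fingers, y is the direction in which the jaws open and shut, and the axes are right-handed (so a half turn about x gives the same grasp; the last joint's range is limited). The gripper opens to 88 mm and grips with 3 to 60 N. Pads are 20 mm wide; open, the fingers measure 115 mm over their backs; the gripper's body (75 mm by 178 mm) begins 61 mm behind the grasp point.
Start: joints at [-74.209, 23.554, -0.728, 91.456, 0.321, 64.991, -4.71], TCP at [0.211, 0.588, 0.245] pointing down, gripper open.
Joint ranges: [-169.25, 169.25], [-16.82, 113.86], [-84.01, 82.57], [7.8, 145.47], [-59.2, 239.2], [7.22, 106.19], [-163.78, 163.78]. Speed limits (degrees/s): [136.94, 136.94, 172.46, 172.46, 180, 180, 180].

INTERFACE

Orientations are given as a 3x3 rotation matrix whose columns are the frame's x, y, z axes.
In Python, from plant import * gives the robot as it stands.
- The arm moves only by the tool play_rows, never from a script. Its argument "plan" is a list of rows, each a list of 2 entries, a list of its own where there are three numbers: the shift along the tool's x, y, z in mm, then the turn about the tool's x in degrees. In form: [[[dx, dy, dz], yaw], ...]. A call has 1 to 20 rows; each row is the pose to reach, as a shift and turn from the pose measured when the call began, along the tool's axes at that moment; what a row does not reach only later rows make up. A row lasts 1/12 s, in which the tool goes at most 41.7 mm and 7.16 degrees, less where a joint would pass 70% of its speed; a pose out of reach is approached as far as the arm can. A call with a gripper value outside its range is refused whole. "hand" is the opening, from 0 (shut) to 1 (fully open), set as the call begins (left out, the last holds). The fingers move at their own pace and stop on an object; "newtons" is the grip in N (left out, the last holds). Time passes only in rows, so rows that repeat a pose let the fingers close. It gives the time, the measured TCP pose, the force and the opening at its end, in the units of the state.
- get_state(): the state, without advancing time (a new reading comes with each control period).
- snapshot(name): name is "side" or "top"; returns the picture (400x640x3 uint8, red, green, blue); there is no depth.
- camera_model(name): a dict with "fovy" (degrees; the focal length in pixels is half the picture's height over the tangent of half this angle, whatever the lens; pixels are square), "cx", "cy" (the principal point, pixels), "rvec" (rotation vector, rad) and "tvec" (3), from world to camera coordinates, as OpenCV has them. Camera axes: x right, y down, z forward; pixel columns grow to the right and rows downward; lengths in m; the calibration is good to about 2 mm. A picture is of the moment at which its call begins. camera_model takes no time and is no camera call.
- sign_off(): hands the job in, once; it reports no verdict.
The state is a dict: "time_s": time; "qpos": joint angles; "qvel": joint speeds; "joint_torque": joint torques, N m; "position": TCP position; "orientation": TCP orientation; "ft_force": force on the tool from outside, world axes, zero at the start; "ft_torque": the same for the moment, N m; "finger_gap": opening from 0.0 (shut) to 1.0 (fully open).
Only numpy, scipy, OpenCV 4.12 (cv2) and the standard library are available. Lean on these libraries where they do the work, as an engineer would, in place of code of your own. Each camera call takes 0.05 s, during which the arm holds its last target. There are 200 camera calls.

TASK

A squashed pipe offcut has failed its roll check and sits stuck on the little wooden ramp: take it off and put it in the scrap bin. Then pick out the one round pipe offcut lying on the bench, lay it crosswise on the upper part of the ramp and let go, so that it rolls down by itself and comes to rest against the stop board at the foot.

Things in the scene. Friction and masses are not known exactly. Their poses are not given: they have to be found in the camera images.
- ramp: Fixed plywood ramp, upper end nearest the robot. Origin: middle of its 340 mm long footprint, at bench height; x level, pointing downhill, y across, z up. Flat 9 degree surface, 69 mm high at the upper end (x -170 mm), 42 at x 0, 15 at the foot (x +170), where a 55 mm high stop board stands; 160 mm wide between rails that rise 15 mm above it, 12 thick. Round pieces roll down it.
- squashed_center (a point): Centre of the squashed steel pipe offcut lying crosswise on the ramp, flat side down: oval section 48 mm wide, 26 mm thick, 100 mm long, dark ends, 150 g. Its centre is 13 mm above the ramp surface. y runs along its length; while it lies on the ramp x points level downhill and z straight up.
- round_center (a point): Centre of the round steel pipe offcut: 40 mm diameter, 100 mm long, dark ends, about 150 g, on the bench, centre 20 mm up; x runs along its length. In the same row, 0.1 m or more apart, lie a hexagonal steel bar (30 mm across, 100 mm long) and a square timber offcut (38 mm, 110 mm long); their order changes.
- scrap_bin: Open black plastic tray fixed to the bench, 180 x 180 mm outside, 60 mm high, walls 4 mm. Origin: middle of its underside, at bench height; x and y along its sides, z up.

How it is judged:
By the outcome, as a careful person would: the job done as asked, in the order asked, and still so for the second after the job is handed in, with the robot touching nothing.
It also fails if it takes over 53 s, if anything falls off the work surface, if the arm or the gripper's body presses on something with over 40 N, if the wrist force passes 120 N, or if a joint passes its speed limit or range.

## Working session

There is one attempt and no reset: what is moved stays moved. The work goes in short steps, Python scripts to look and compute and a tool call to move; the robot and the scene stay as the last step left them, time stands still between calls to the robot, and variables do not carry over. Pictures are saved under pics/ and viewed, about 8 in all and at most 12, crops included, and the job is handed in when it is done.

Besides the shell and the picture viewer there is one more tool, called after ">>>" by a JSON object that holds its "api" and its "payload", one argument or row to a line. play_rows: Moves the arm, as the interface text tells. Its arguments: {"type":"object","properties":{"plan":{"type":"array","items":{"type":"array"}},"hand":{"type":"number"},"newtons":{"type":"number"}},"required":["plan"]}

```bash
mkdir -p pics; ls
python3 - <<'E'
from plant import *
import cv2,numpy as np
for n in("top","side"):
    cv2.imwrite(f"pics/{n}0.png",snapshot(n)[:,:,::-1]); print(n,camera_model(n))
s=get_state();print(s["time_s"],s["position"],s["orientation"],s["finger_gap"])
E
```

```text
pics
top {'fovy': 47.63030671809037, 'cx': 320.81246774010015, 'cy': 197.96808946424915, 'rvec': array([ 2.14051097, -2.11888704,  0.17238719]), 'tvec': array([-0.02124741,  0.52292045,  1.19950219])}
side {'fovy': 47.21237284051057, 'cx': 318.59466894735135, 'cy': 195.65480298610842, 'rvec': array([ 2.30711386, -0.15732388,  0.09635673]), 'tvec': array([-0.55447155,  0.08297243,  1.13177582])}
0.1 [0.21053691 0.58803317 0.24388257] [[-3.93841819e-04  3.37001690e-01  9.41503960e-01]
 [-1.40778547e-03  9.41502913e-01 -3.37001904e-01]
 [-9.99998932e-01 -1.45816104e-03  1.03622862e-04]] 0.9993777486022126
```

View pics/top0.png

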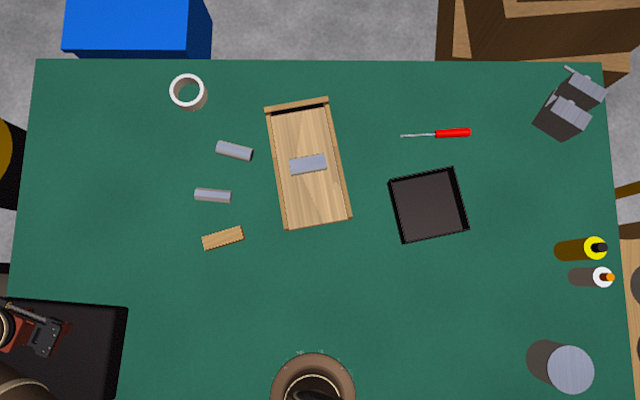

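View pics/side0.png

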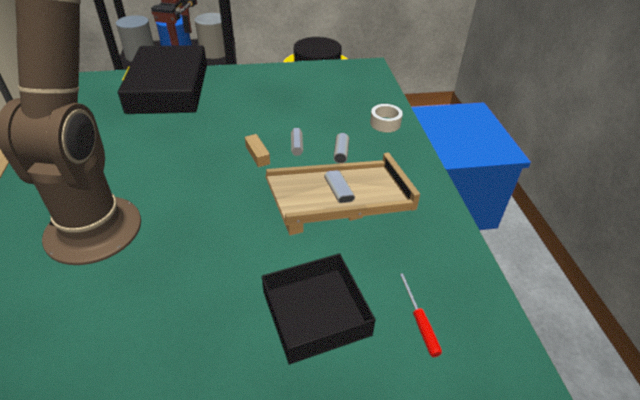

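The top view shows the ramp (stop board at 297,103, upper end at 318,225), the squashed piece at (308,163) and the bin at (428,205). The row is two grey pieces at (235,151) and (213,195), plus the timber at (222,238). The side view agrees, with the grey pieces at (297,140) and (342,147). I still need to tell round from hex.

```bash
cat > h.py <<'E'
import cv2,numpy as np
from plant import *
def cam(n):
    c=camera_model(n); f=200/np.tan(np.radians(c["fovy"]/2))
    return np.array([[f,0,c["cx"]],[0,f,c["cy"]],[0,0,1]]),cv2.Rodrigues(c["rvec"])[0],c["tvec"]
def ray(n,p):
    K,R,t=cam(n); return -R.T@t, R.T@np.linalg.inv(K)@np.array([p[0],p[1],1.])
def onz(n,p,z):
    o,d=ray(n,p); return o+d*(z-o[2])/d[2]
def proj(n,P):
    K,R,t=cam(n); return cv2.projectPoints(np.atleast_2d(np.float64(P)),R,t,K,None)[0][:,0]
E
python3 - <<'E'
from h import *
t=cv2.imread("pics/top0.png");s=cv2.imread("pics/side0.png")
a=cv2.resize(t[85:260,185:365],None,fx=3,fy=3,interpolation=cv2.INTER_CUBIC)
cv2.imwrite("pics/c1.png",a)
b=cv2.resize(s[110:240,235:430],None,fx=4,fy=4,interpolation=cv2.INTER_CUBIC)
cv2.imwrite("pics/c2.png",b)
for n,im in(("top",t),("side",s)):
    hsv=cv2.cvtColor(im,cv2.COLOR_BGR2HSV)
    m=cv2.inRange(hsv,(95,15,70),(130,120,255))
    wood=cv2.inRange(hsv,(8,60,80),(25,200,255)); blk=cv2.inRange(hsv,(0,0,0),(180,255,50))
    for nm,mm in(("grey",m),("wood",wood),("blk",blk)):
        for c in cv2.findContours(mm,0,2)[0]:
            A=cv2.contourArea(c)
            if A>80:
                r=cv2.minAreaRect(c); x,y=r[0]
                if (185<x<480 and 90<y<260) or (n=="side" and 235<x<430 and 110<y<360): print(n,nm,A,np.round(r[0],1),np.round(r[1],1),round(r[2],1),np.round(cv2.boxPoints(r),0).tolist() if A>1000 else "")
E
```

```text
top grey 181.0 [211.9 193.8] [36.   6.2] 5.7 
top grey 418.0 [307.1 163.3] [13.  35.7] 79.7 
top grey 244.5 [233.5 149.1] [35.9  8. ] 14.6 
top wood 559.0 [222.5 237.5] [14.7 42.2] 74.1 
top wood 7621.0 [307.7 166.7] [118.2  69.5] 79.7 [[263.0, 115.0], [331.0, 102.0], [352.0, 219.0], [284.0, 231.0]]
top wood 334.0 [295.8 104. ] [ 6.3 65.1] 79.9 
top wood 115.0 [195.  102.1] [13.2 31.9] 57.8 
top blk 771.5 [427.9 204.5] [67.3 70. ] 76.6 
top blk 126.5 [296.7 108.9] [ 3.4 52. ] 79.9 
side grey 307.0 [338.7 183.4] [31.6 12.2] 59.0 
side grey 122.0 [341.5 143.1] [ 7.2 20.5] 6.3 
side grey 90.5 [296.5 137.5] [19.  5.] 90.0 
side wood 7452.5 [343.1 188.5] [ 68.5 146.9] 78.5 [[264.0, 170.0], [408.0, 140.0], [422.0, 207.0], [278.0, 237.0]]
side wood 442.5 [257.2 149.9] [34.6 15.7] 59.5 
side wood 508.0 [429.8  97.8] [12.6 49.2] 86.4 
side blk 7867.0 [318.5 304.8] [91.6 95.5] 70.8 [[258.0, 277.0], [348.0, 246.0], [379.0, 332.0], [288.0, 364.0]]
side blk 167.5 [397.2 178.7] [43.4  5.1] 53.7
```

View pics/c1.png

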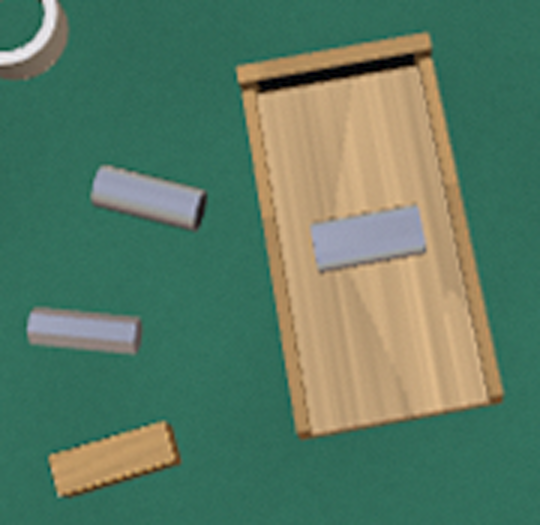

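View pics/c2.png

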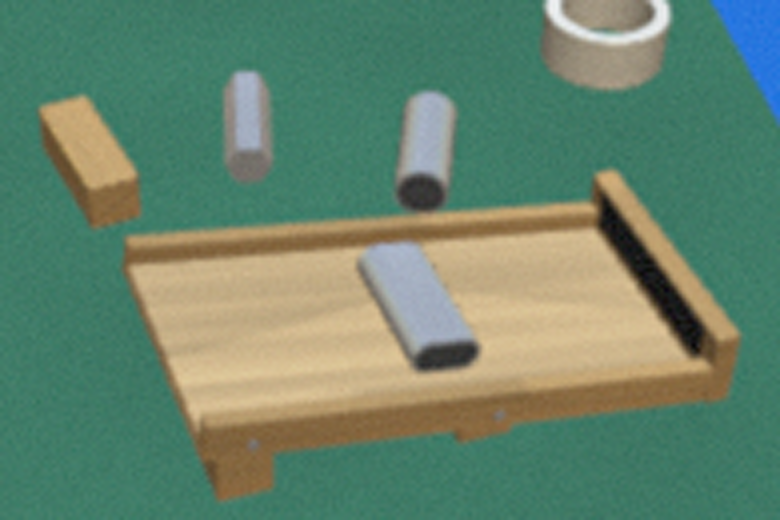

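The round piece is the far grey one at top (235,151): it is wider, with a dark circular end. The (213,195) piece is hexagonal. Next I turn these into positions.

Run:
```python
from h import *
off=np.array([185,85.])
T=lambda p:np.array(p)/3+off-1/3
p=lambda n,px,z:onz(n,px,z)
a,b=p("top",T((300,435)),.084),p("top",T((503,400)),.084)
c,d=p("top",T((237,67)),.055),p("top",T((429,34)),.055)
print("upper corners",a,b,np.linalg.norm(a-b));print("stop",c,d,np.linalg.norm(c-d))
u=(a+b)/2;st=(c+d)/2;v=st-u;print("len",np.linalg.norm(v[:2]),"dir",np.degrees(np.arctan2(v[1],v[0])))
w=a-b; print("across dir-90",np.degrees(np.arctan2(w[1],w[0]))-90); w=c-d; print(np.degrees(np.arctan2(w[1],w[0]))-90)
t=cv2.imread("pics/top0.png");s=cv2.imread("pics/side0.png")
def green(im):
    h=cv2.cvtColor(im,cv2.COLOR_BGR2HSV); return cv2.inRange(h,(65,80,30),(92,255,255))
for n,im,roi in(("top",t,(208,132,262,170)),("side",s,(325,125,356,163))):
    m=np.zeros(im.shape[:2],np.uint8); x0,y0,x1,y1=roi
    m[y0:y1,x0:x1]=255-green(im)[y0:y1,x0:x1]
    if n=="top": m0=m
    k=max(cv2.findContours(m,0,2)[0],key=cv2.contourArea); r=cv2.minAreaRect(k)
    print("round",n,r,p(n,r[0],.02)); 
    q=np.array([p(n,x,.02) for x in cv2.boxPoints(r)]);print(np.linalg.norm(q[0]-q[1]),np.linalg.norm(q[1]-q[2]),[np.degrees(np.arctan2(*(q[i+1]-q[i])[1::-1])) for i in(0,1)])
# triangulate round & squashed from both
def tri(pt,ps):
    o1,d1=ray("top",pt);o2,d2=ray("side",ps)
    A=np.c_[d1,-d2];x=np.linalg.lstsq(A,o2-o1,rcond=None)[0];P,Q=o1+d1*x[0],o2+d2*x[1]
    return (P+Q)/2,np.linalg.norm(P-Q)
S=lambda p:np.array(p)/4+[235-.4,110-.4]
# squashed outline in top crop / side crop corners
sq=np.array([(312,220),(419,206),(426,252),(320,271)]);ss=np.array([(358,258),(395,243),(478,348),(416,368)])
print("sq tri (silhouettes)",tri(T(sq.mean(0)),S(ss.mean(0))))
for z in(.05,.06,.07): print(z,p("top",T(sq.mean(0)),z))
e=[p("top",T(x),.068) for x in sq]; print("sq len",np.linalg.norm(e[0]-e[1]),np.linalg.norm(e[1]-e[2]),np.degrees(np.arctan2(*(e[0]-e[1])[1::-1]))-90)
# bin rim: top corners
blk=[(388,181),(453,167),(469,230),(404,244)]
q=[p("top",x,.06) for x in blk];print("bin",np.mean(q,0),[np.linalg.norm(q[i]-q[i-1]) for i in range(4)])
blk=[(262,275),(339,256),(373,319),(289,358)]
```

```text
upper corners [0.43098319 0.07773018 0.084     ] [ 0.46358448 -0.09989042  0.084     ] 0.1805877136792222
stop [0.77992331 0.14788837 0.055     ] [ 0.8140846  -0.03228247  0.055     ] 0.18338081782047938
len 0.3564393925471466 dir 11.142701337927992
across dir-90 10.400567311471136
10.736122891364857
round top ((233.9117889404297, 150.35296630859375), (37.83555603027344, 14.309600830078125), 14.03624439239502) [0.66271339 0.23374358 0.02      ]
0.041902667985704425 0.10951571390522896 [np.float64(-10.856356425271471), np.float64(-103.87809436063573)]
round side ((344.0, 147.0), (22.0, 30.0), 0.0) [0.67145031 0.23643396 0.02      ]
0.15112640561016416 0.0688729843933233 [np.float64(80.37089576379886), np.float64(-6.66427429031924)]
sq tri (silhouettes) (array([0.61344297, 0.02078596, 0.06012143]), np.float64(0.003682989198430101))
0.05 [0.61786173 0.0212007  0.05      ]
0.06 [0.61537097 0.02081129 0.06      ]
0.07 [0.61288021 0.02042187 0.07      ]
sq len 0.09838813121081726 0.043523527409118815 8.199229211777592
bin [ 0.50366023 -0.30673145  0.06      ] [np.float64(0.17537610343805884), np.float64(0.18281745937879862), np.float64(0.17614933215327194), np.float64(0.17850281588005756)]
```

```bash
cat >> h.py <<'E'
def go(x,y,z,jaw):
    "shift (mm) and yaw (deg) to TCP x,y,z with the jaw direction at angle jaw"
    s=get_state();R=np.array(s["orientation"]);P=np.array(s["position"])
    d=R.T@(np.array([x,y,z])-P)*1000; cur=np.degrees(np.arctan2(R[1,1],R[0,1]))
    yaw=(cur-jaw+90)%180-90
    print(np.round(d,1),"yaw",round(yaw,1),"rows",np.ceil(np.linalg.norm(d)/41.7),"t",round(s["time_s"],2))
E
python3 -c "
from h import *
go(.6155,.0205,.125,10.5)"
```

```text
[ 119.5 -397.7  572.5] yaw 59.8 rows 17.0 t 0.1
```

>>> {"api": "play_rows", "payload": {
  "plan": [
    [[40, -398, 572], 60],
    [[40, -398, 572], 60],
    [[40, -398, 572], 60],
    [[40, -398, 572], 60],
    [[40, -398, 572], 60],
    [[40, -398, 572], 60],
    [[40, -398, 572], 60],
    [[40, -398, 572], 60],
    [[40, -398, 572], 60],
    [[40, -398, 572], 60],
    [[40, -398, 572], 60],
    [[40, -398, 572], 60],
    [[40, -398, 572], 60],
    [[40, -398, 572], 60],
    [[40, -398, 572], 60],
    [[40, -398, 572], 60],
    [[40, -398, 572], 60],
    [[119, -398, 572], 60],
    [[119, -398, 572], 60],
    [[119, -398, 572], 60]
  ],
  "hand": 0.7,
  "newtons": 40
}}

```text
time_s: 1.77
position: [0.6105, 0.0197, 0.1185]
orientation: [[-0.012, 0.984, 0.178], [-0.003, 0.178, -0.984], [-1.0, -0.012, 0.001]]
ft_force: [-1.8, 1.0, -0.5]
finger_gap: 0.704
```

Run:
```python
from h import *
a=snapshot("top")[:,:,::-1];b=snapshot("side")[:,:,::-1]
cv2.imwrite("pics/v5.png",np.hstack([cv2.resize(a[60:260,200:400],None,fx=2,fy=2),cv2.resize(b[60:260,240:440],None,fx=2,fy=2)]))
go(.6155,.0205,.073,10.5);s=get_state();print(s["position"],s["ft_force"],s["finger_gap"],s["qpos"])
```

```text
[51.8  1.8  0.1] yaw -0.2 rows 2.0 t 1.87
[0.61392412 0.02037867 0.12477929] [-0.9658967  -0.00520374  0.96707796] 0.6984646181494575 [-22.94101295  30.93397867  22.99820461 100.88995949 -14.76010473
  51.39945297  16.74993322]
```

View pics/v5.png

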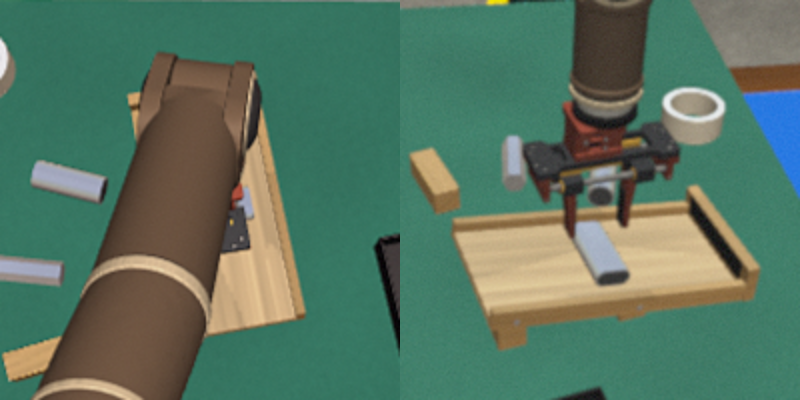

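The side view shows the open jaws straddling above the squashed piece (panel x 570–625). I descend in steps and watch the force.

>>> {"api": "play_rows", "payload": {
  "plan": [
    [[25, 2, 0], 0],
    [[40, 2, 0], 0],
    [[46, 2, 0], 0],
    [[48, 2, 0], 0],
    [[50, 2, 0], 0],
    [[50, 2, 0], 0],
    [[50, 2, 0], 0]
  ]
}}

```text
time_s: 2.45
position: [0.6165, 0.0208, 0.0762]
orientation: [[-0.002, 0.984, 0.179], [-0.002, 0.179, -0.984], [-1.0, -0.002, 0.001]]
ft_force: [0.1, -0.9, 0.2]
finger_gap: 0.7
```

>>> {"api": "play_rows", "payload": {
  "plan": [
    [[2, 0, 0], 0],
    [[3, 0, 0], 0],
    [[3, 0, 0], 0],
    [[3, 0, 0], 0]
  ]
}}

```text
time_s: 2.78
position: [0.6165, 0.0208, 0.0732]
orientation: [[-0.002, 0.984, 0.179], [-0.002, 0.179, -0.984], [-1.0, -0.002, 0.001]]
ft_force: [0.2, -0.2, 0.0]
finger_gap: 0.698
```

>>> {"api": "play_rows", "payload": {
  "plan": [
    [[0, 0, 0], 0],
    [[0, 0, 0], 0],
    [[0, 0, 0], 0],
    [[0, 0, 0], 0],
    [[0, 0, 0], 0],
    [[0, 0, 0], 0]
  ],
  "hand": 0,
  "newtons": 40
}}

```text
time_s: 3.28
position: [0.6168, 0.0208, 0.0734]
orientation: [[-0.001, 0.984, 0.179], [-0.002, 0.179, -0.984], [-1.0, -0.002, 0.001]]
ft_force: [1.2, -0.2, 0.8]
finger_gap: 0.529
```

>>> {"api": "play_rows", "payload": {
  "plan": [
    [[-3, 0, 0], 0],
    [[-8, 0, 0], 0],
    [[-20, 0, 0], 0],
    [[-40, 0, 0], 0],
    [[-65, 0, 0], 0],
    [[-90, 0, 0], 0],
    [[-110, 0, 0], 0],
    [[-110, 0, 0], 0],
    [[-110, 0, 0], 0]
  ]
}}

```text
time_s: 4.03
position: [0.6175, 0.021, 0.185]
orientation: [[0.001, 0.984, 0.179], [-0.001, 0.179, -0.984], [-1.0, 0.001, 0.001]]
ft_force: [-0.4, -0.2, -1.9]
finger_gap: 0.537
```

Run:
```python
from h import *
b=snapshot("side")[:,:,::-1]
cv2.imwrite("pics/v6.png",cv2.resize(b[40:300,220:440],None,fx=2,fy=2))
s=get_state();print(s["position"],s["ft_force"],s["finger_gap"])
go(.504,-.307,.18,10.5)
```

```text
[0.61664594 0.02111032 0.18353425] [ 0.53274204  0.69742934 -1.50572834] 0.5341258478541209
[   4.1 -169.6  302.6] yaw -0.2 rows 9.0 t 4.08
```

View pics/v6.png

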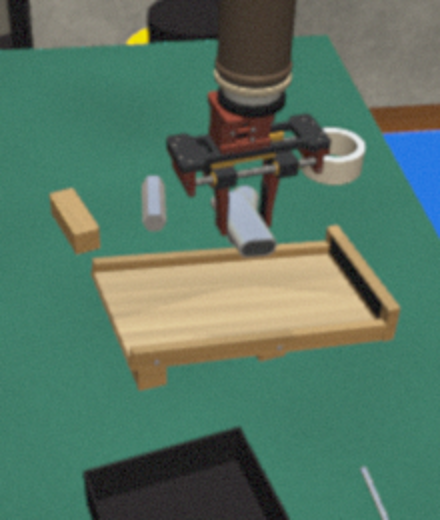

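The side view shows the squashed piece held in the jaws (at 250,215), clear of the ramp. Now over to the bin.

>>> {"api": "play_rows", "payload": {
  "plan": [
    [[0, -10, 18], 0],
    [[0, -24, 43], 0],
    [[0, -44, 78], 0],
    [[0, -63, 113], 0],
    [[0, -83, 148], 0],
    [[0, -102, 183], 0],
    [[0, -122, 218], 0],
    [[0, -141, 252], 0],
    [[0, -156, 279], 0],
    [[0, -166, 296], 0],
    [[4, -170, 303], 0],
    [[4, -170, 303], 0],
    [[4, -170, 303], 0],
    [[30, -170, 303], 0],
    [[60, -170, 303], 0],
    [[90, -170, 303], 0],
    [[115, -170, 303], 0],
    [[126, -170, 303], 0],
    [[128, -170, 303], 0],
    [[128, -170, 303], 0]
  ]
}}

```text
time_s: 5.75
position: [0.5041, -0.3064, 0.0558]
orientation: [[-0.002, 0.984, 0.181], [-0.001, 0.181, -0.984], [-1.0, -0.002, 0.0]]
ft_force: [0.6, 0.9, -0.8]
finger_gap: 0.533
```

Run:
```python
from h import *
s=get_state();print(s["position"],s["ft_force"],s["finger_gap"])
b=snapshot("side")[:,:,::-1]
cv2.imwrite("pics/v7.png",cv2.resize(b[140:400,200:440],None,fx=2,fy=2))
```

```text
[ 0.50406017 -0.30640306  0.05581496] [ 0.62208268  0.93408519 -0.84125381] 0.5331123945328812
```

View pics/v7.png

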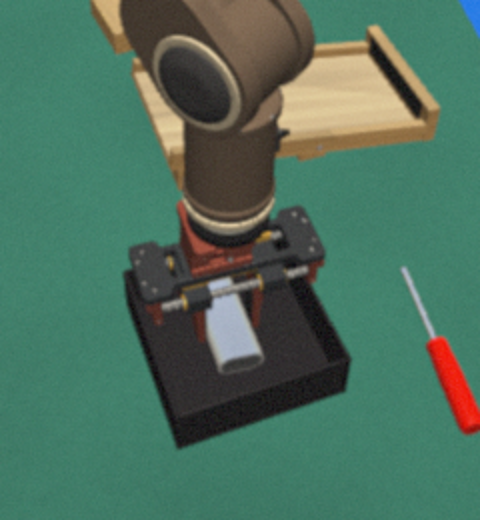

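The piece is inside the bin walls (at 235,330), so I release it and rise.

>>> {"api": "play_rows", "payload": {
  "plan": [
    [[5, 0, 0], 0],
    [[8, 0, 0], 0],
    [[8, 0, 0], 0],
    [[8, 0, 0], 0],
    [[0, 0, 0], 0],
    [[-30, 0, 0], 0],
    [[-70, 0, 0], 0],
    [[-110, 0, 0], 0],
    [[-140, 0, 0], 0],
    [[-150, 0, 0], 0],
    [[-150, 0, 0], 0]
  ],
  "hand": 0.9
}}

```text
time_s: 6.72
position: [0.5058, -0.308, 0.2107]
orientation: [[0.006, 0.984, 0.18], [-0.004, 0.18, -0.984], [-1.0, 0.005, 0.005]]
ft_force: [-0.2, 0.3, 0.3]
finger_gap: 0.901
```

Run:
```python
from h import *
s=get_state();print(s["position"],s["ft_force"],s["finger_gap"])
go(.663,.234,.205,-14)
```

```text
[ 0.50582081 -0.30796434  0.21065781] [-0.18967658  0.28233796  0.2560441 ] 0.9010369751999293
[   4.6  252.1 -504.9] yaw 24.4 rows 14.0 t 6.72
```

>>> {"api": "play_rows", "payload": {
  "plan": [
    [[5, 252, -505], 24],
    [[5, 252, -505], 24],
    [[5, 252, -505], 24],
    [[5, 252, -505], 24],
    [[5, 252, -505], 24],
    [[5, 252, -505], 24],
    [[5, 252, -505], 24],
    [[5, 252, -505], 24],
    [[5, 252, -505], 24],
    [[5, 252, -505], 24],
    [[5, 252, -505], 24],
    [[5, 252, -505], 24],
    [[5, 252, -505], 24],
    [[5, 252, -505], 24],
    [[5, 252, -505], 24],
    [[80, 252, -505], 24],
    [[120, 252, -505], 24],
    [[120, 252, -505], 24],
    [[120, 252, -505], 24]
  ]
}}

```text
time_s: 8.3
position: [0.6581, 0.2316, 0.0807]
orientation: [[-0.007, 0.972, -0.236], [-0.009, -0.236, -0.972], [-1.0, -0.005, 0.01]]
ft_force: [-1.7, -0.7, -1.0]
finger_gap: 0.905
```

Run:
```python
from h import *
a=snapshot("top")[:,:,::-1];b=snapshot("side")[:,:,::-1]
cv2.imwrite("pics/v8.png",np.hstack([cv2.resize(a[80:280,180:480],None,fx=1.33,fy=2)[:, :],cv2.resize(b[60:260,240:440],None,fx=2,fy=2)]))
go(.663,.234,.036,-14)
s=get_state();print(s["position"],s["finger_gap"])
```

```text
[52.1 -0.  -1.8] yaw 0.3 rows 2.0 t 8.4
[0.66249834 0.23258205 0.0881155 ] 0.9002518282254055
```

View pics/v8.png

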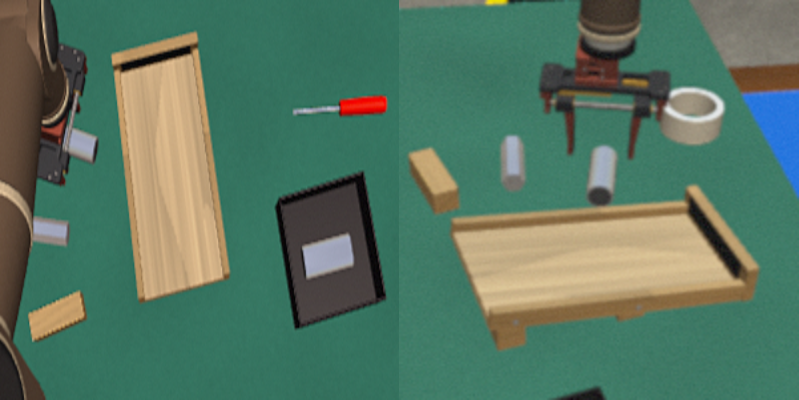

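The squashed piece lies flat in the bin (left panel 328,255). The jaws are centred over the round pipe (right panel 602,175).

>>> {"api": "play_rows", "payload": {
  "plan": [
    [[20, 0, -1], 0],
    [[38, 0, -2], 0],
    [[48, 0, -2], 0],
    [[52, 0, -2], 0],
    [[52, 0, -2], 0],
    [[52, 0, -2], 0]
  ]
}}

```text
time_s: 8.9
position: [0.664, 0.2342, 0.0377]
orientation: [[0.004, 0.972, -0.237], [-0.005, -0.237, -0.972], [-1.0, 0.005, 0.004]]
ft_force: [-0.1, -0.6, 0.7]
finger_gap: 0.909
```

>>> {"api": "play_rows", "payload": {
  "plan": [
    [[1, 0, 0], 0],
    [[1, 0, 0], 0],
    [[1, 0, 0], 0],
    [[1, 0, 0], 0],
    [[1, 0, 0], 0],
    [[1, 0, 0], 0],
    [[1, 0, 0], 0],
    [[1, 0, 0], 0]
  ],
  "hand": 0,
  "newtons": 35
}}

```text
time_s: 9.57
position: [0.6641, 0.2343, 0.0367]
orientation: [[0.004, 0.972, -0.237], [-0.005, -0.237, -0.972], [-1.0, 0.005, 0.004]]
ft_force: [-0.2, 0.0, 0.6]
finger_gap: 0.449
```

>>> {"api": "play_rows", "payload": {
  "plan": [
    [[-5, 0, 0], 0],
    [[-15, 0, 0], 0],
    [[-35, 0, 0], 0],
    [[-60, 0, 0], 0],
    [[-90, 0, 0], 0],
    [[-120, 0, 0], 0],
    [[-140, 0, 0], 0],
    [[-150, 0, 0], 0],
    [[-150, 0, 0], 0],
    [[-150, 0, 0], 0]
  ]
}}

```text
time_s: 10.4
position: [0.6632, 0.235, 0.1865]
orientation: [[0.004, 0.972, -0.237], [-0.005, -0.237, -0.972], [-1.0, 0.005, 0.004]]
ft_force: [0.4, 0.8, -2.6]
finger_gap: 0.45
```

Run:
```python
from h import *
go(.506,.000,.16,10.7)
s=get_state();print(s["position"],s["finger_gap"],s["ft_force"])
```

```text
[ 27.  -97.2 265.4] yaw -24.4 rows 7.0 t 10.4
[0.66315066 0.23503808 0.18653134] 0.45029456479619007 [ 0.39136349  0.8121422  -2.61772548]
```

>>> {"api": "play_rows", "payload": {
  "plan": [
    [[0, -5, 15], -2],
    [[0, -14, 38], -4],
    [[0, -26, 71], -8],
    [[0, -38, 104], -12],
    [[0, -50, 138], -16],
    [[0, -62, 170], -20],
    [[0, -75, 204], -24],
    [[0, -87, 238], -24.4],
    [[0, -94, 257], -24.4],
    [[10, -97, 265], -24.4],
    [[20, -97, 265], -24.4],
    [[27, -97, 265], -24.4],
    [[27, -97, 265], -24.4],
    [[27, -97, 265], -24.4]
  ]
}}

```text
time_s: 11.57
position: [0.5062, 0.0014, 0.1588]
orientation: [[0.002, 0.982, 0.188], [-0.005, 0.188, -0.982], [-1.0, 0.001, 0.006]]
ft_force: [-0.6, 0.7, -1.3]
finger_gap: 0.447
```

Run:
```python
from h import *
a=snapshot("top")[:,:,::-1];b=snapshot("side")[:,:,::-1]
cv2.imwrite("pics/v9.png",np.hstack([cv2.resize(a[80:280,220:420],None,fx=2,fy=2),cv2.resize(b[60:260,240:440],None,fx=2,fy=2)]))
go(.506,.000,.098,10.7)
s=get_state();print(s["position"],s["finger_gap"],s["ft_force"])
```

```text
[61.7 -1.1  0.7] yaw 0.1 rows 2.0 t 11.67
[0.50673677 0.0011986  0.15974545] 0.4453118639364867 [ 0.00679274 -0.08326106 -1.07679221]
```

View pics/v9.png

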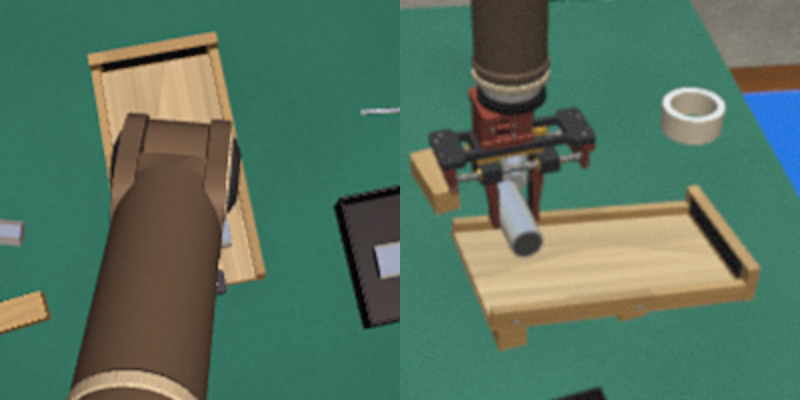

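The round pipe is held crosswise over the upper ramp (right panel 520,220). I lower it gently.

>>> {"api": "play_rows", "payload": {
  "plan": [
    [[20, -1, 0], 0],
    [[40, -1, 0], 0],
    [[52, -1, 1], 0],
    [[58, -1, 1], 0],
    [[60, -1, 1], 0],
    [[60, -1, 1], 0],
    [[61, -1, 1], 0],
    [[61, -1, 1], 0]
  ]
}}

```text
time_s: 12.33
position: [0.5067, -0.0002, 0.0994]
orientation: [[0.005, 0.982, 0.187], [-0.005, 0.187, -0.982], [-1.0, 0.004, 0.006]]
ft_force: [-0.0, 0.3, -1.9]
finger_gap: 0.45
```

>>> {"api": "play_rows", "payload": {
  "plan": [
    [[1, 0, 0], 0],
    [[2, 0, 0], 0],
    [[2, 0, 0], 0],
    [[2, 0, 0], 0]
  ]
}}

```text
time_s: 12.67
position: [0.5068, -0.0001, 0.0976]
orientation: [[0.005, 0.982, 0.187], [-0.005, 0.188, -0.982], [-1.0, 0.004, 0.006]]
ft_force: [0.1, -0.3, -1.9]
finger_gap: 0.451
```

>>> {"api": "play_rows", "payload": {
  "plan": [
    [[1, 0, 0], 0],
    [[1, 0, 0], 0],
    [[1, 0, 0], 0]
  ]
}}

```text
time_s: 12.92
position: [0.5069, -0.0001, 0.0967]
orientation: [[0.005, 0.982, 0.187], [-0.005, 0.187, -0.982], [-1.0, 0.004, 0.006]]
ft_force: [-0.4, -0.3, 0.9]
finger_gap: 0.447
```

>>> {"api": "play_rows", "payload": {
  "plan": [
    [[0, 0, 0], 0],
    [[0, 0, 0], 0],
    [[-25, 0, 0], 0],
    [[-65, 0, 0], 0],
    [[-100, 0, 0], 0],
    [[-130, 0, 0], 0],
    [[-140, 0, 0], 0],
    [[-140, 0, 0], 0]
  ],
  "hand": 1
}}

```text
time_s: 13.58
position: [0.5076, 0.0006, 0.2393]
orientation: [[0.01, 0.982, 0.188], [-0.003, 0.188, -0.982], [-1.0, 0.01, 0.005]]
ft_force: [0.9, 0.5, -0.5]
finger_gap: 0.988
```

>>> {"api": "play_rows", "payload": {
  "plan": [
    [[0, -50, 0], 0],
    [[0, -100, 0], 0],
    [[0, -100, 0], 0],
    [[0, -100, 0], 0],
    [[0, -100, 0], 0],
    [[0, -100, 0], 0],
    [[0, -100, 0], 0],
    [[0, -100, 0], 0],
    [[0, -100, 0], 0],
    [[0, -100, 0], 0],
    [[0, -100, 0], 0],
    [[0, -100, 0], 0],
    [[0, -100, 0], 0],
    [[0, -100, 0], 0],
    [[0, -100, 0], 0],
    [[0, -100, 0], 0],
    [[0, -100, 0], 0],
    [[0, -100, 0], 0]
  ]
}}

```text
time_s: 15.08
position: [0.4094, -0.0181, 0.2383]
orientation: [[0.011, 0.982, 0.187], [-0.003, 0.188, -0.982], [-1.0, 0.01, 0.005]]
ft_force: [1.0, -0.1, 0.0]
finger_gap: 1.003
```

Run:
```python
from h import *
a=snapshot("top")[:,:,::-1];b=snapshot("side")[:,:,::-1]
cv2.imwrite("pics/v10.png",np.hstack([cv2.resize(a[80:280,260:480],None,fx=1.8,fy=1.8),cv2.resize(b[80:280,220:440],None,fx=1.8,fy=1.8)]))
s=get_state();print(s["time_s"],s["position"],s["finger_gap"],s["ft_force"])
```

```text
15.1833 [ 0.40944128 -0.01812629  0.23832685] 0.9972501503633422 [ 0.18101339  0.50988277 -0.67147608]
```

View pics/v10.png

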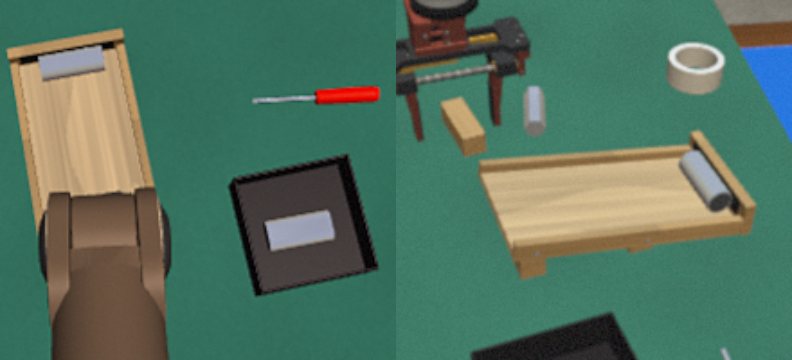

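The pipe is at the foot, by the stop board (left panel 72,62). I wait and check that it is at rest and touching.

>>> {"api": "play_rows", "payload": {
  "plan": [
    [[0, 0, 0], 0],
    [[0, 0, 0], 0],
    [[0, 0, 0], 0],
    [[0, 0, 0], 0],
    [[0, 0, 0], 0],
    [[0, 0, 0], 0],
    [[0, 0, 0], 0],
    [[0, 0, 0], 0],
    [[0, 0, 0], 0],
    [[0, 0, 0], 0],
    [[0, 0, 0], 0],
    [[0, 0, 0], 0],
    [[0, 0, 0], 0],
    [[0, 0, 0], 0],
    [[0, 0, 0], 0],
    [[0, 0, 0], 0],
    [[0, 0, 0], 0],
    [[0, 0, 0], 0]
  ]
}}

```text
time_s: 16.68
position: [0.4094, -0.0181, 0.2383]
orientation: [[0.011, 0.982, 0.188], [-0.003, 0.188, -0.982], [-1.0, 0.01, 0.005]]
ft_force: [-0.6, -0.2, -0.8]
finger_gap: 1.002
```

Run:
```python
from h import *
def meas(a):
    h=cv2.cvtColor(a,cv2.COLOR_RGB2HSV);m=cv2.inRange(h,(95,15,70),(130,120,255));m[:95]=0;m[150:]=0;m[:,:262]=0;m[:,345:]=0
    r=cv2.minAreaRect(max(cv2.findContours(m,0,2)[0],key=cv2.contourArea));P=onz("top",r[0],.053)
    d=P[:2]-[.6142,.0210];u=np.array([.982,.189]);print(np.round(r[0],2),np.round(r[1],1),r[2],"ramp x,y mm",d@u*1000,d@[-u[1],u[0]]*1000)
for i in range(4): a=snapshot("top"); meas(a)
b=snapshot("side")
cv2.imwrite("pics/v11.png",np.hstack([cv2.resize(a[90:140,255:345],None,fx=4.4,fy=5,interpolation=2)[:,:,::-1],cv2.resize(b[140:206,360:430],None,fx=5,fy=250/66,interpolation=2)[:,:,::-1]]))
```

```text
[299.16 113.11] [ 8.1 35.7] 79.69515228271484 ramp x,y mm 151.5780866489972 -2.11435728653928
[299.14 113.15] [ 8.2 35.7] 79.99201965332031 ramp x,y mm 151.45892493330103 -2.060231581265122
[299.16 113.06] [ 8.1 35.7] 79.50852966308594 ramp x,y mm 151.7069977366752 -2.147487423649283
[299.16 113.11] [ 8.1 35.7] 79.69515228271484 ramp x,y mm 151.5780866489972 -2.11435728653928
```

View pics/v11.png

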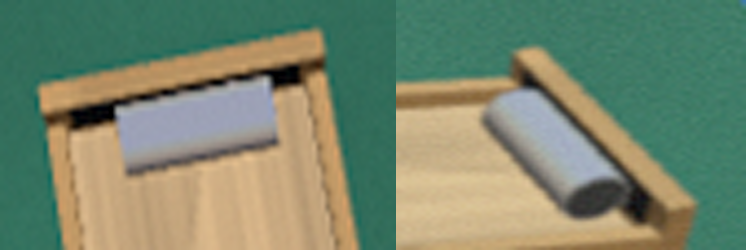

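The pipe is still (within 0.25 mm over four frames), at ramp x ≈ 151 mm. Contact with the board's face is expected at about 150 mm, and the crop shows the pipe touching it. I hand in.

```bash
python3 -c "
from plant import *
print(sign_off())"
```

```text
the job is handed in; nothing more can be done
None
```

The job is done and handed in at about 17 s. The squashed offcut came off the ramp and lies flat in the scrap bin. I then picked the round pipe from the bench, laid it crosswise on the upper ramp and let it go.

My last checks showed:
- **Pipe position:** it rolled down by itself and rests against the stop board. Its centre is at about ramp x 151 mm, where contact is expected at about 150 mm, and 2 mm off the middle. It stayed still to within 0.25 mm over four frames.
- **Gripper:** it was open and clear of everything, and the highest wrist force reading I saw was about 3 N.
- **Failures or disagreements:** no check failed. The side-view mask for the round pipe was clipped and put its centre about 9 mm from the top-view position. I used the top view, and the grasp confirmed it with a 39.5 mm jaw opening on a 40 mm pipe.

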